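# Put the setting gauges back in their fitted cases

## Task

Put the four steel gauges lying on the inspection bench back into their open wooden cases, each in the case whose recess has its shape and size: the vee block, the parallel, the large setting ring and the small setting ring. Lower each one gently, the same way up as it lies now, until it sits flat on the felt (never drop it), and do not disturb the micrometer that lies among them.

Things in the scene. Friction and masses are not known exactly. Their poses are not given: they have to be found in the camera images.
- vblock_center (a point): Vee block of ground steel, 70 mm long (its x) by 45 mm wide (its y) by 42 mm high, with a 90-degree vee groove along x in its top (32 mm wide, 16 mm deep); flat sides to grasp across y. About 0.7 kg; rests on the bench; this point is its centre, 21 mm above its underside; z up. 
- parallel_center (a point): Parallel: a plain ground steel bar standing on its narrow edge, 100 mm long (its x), 18 mm wide (its y), 32 mm high, with three dark round holes in each side. About 0.4 kg; rests on the bench; this point is its centre, 16 mm above its underside; z up. 
- ring_large_center (a point): Large setting ring: thick steel ring with an upright axis, 64 mm outside diameter, 36 mm bore, 32 mm high. About 0.55 kg; rests on the bench; this point is its centre, 16 mm above its underside; z up. 
- ring_small_center (a point): Small setting ring: thick steel ring with an upright axis, 46 mm outside diameter, 22 mm bore, 32 mm high. About 0.3 kg; rests on the bench; this point is its centre, 16 mm above its underside; z up. 
- case_vblock: Case of the vee block, fixed to the bench; it is a plain wooden block with a grey-felt-lined recess in its top; origin at the centre of its underside on the bench, z up; case 15 mm high, recess 7 mm deep (its floor 8 mm above the bench). 98 mm (x) by 73 mm (y) outside; rectangular recess in the middle, 82 mm (x) by 57 mm (y): the vee block's length goes along x, either way round.
- case_parallel: Case of the parallel, fixed to the bench; it is a plain wooden block with a grey-felt-lined recess in its top; origin at the centre of its underside on the bench, z up; case 15 mm high, recess 7 mm deep (its floor 8 mm above the bench). 128 mm (x) by 46 mm (y) outside; long rectangular recess in the middle, 112 mm (x) by 30 mm (y): the bar's length goes along x, either way round.
- case_ring_large: Case of the large ring, fixed to the bench; it is a plain wooden block with a grey-felt-lined recess in its top; origin at the centre of its underside on the bench, z up; case 15 mm high, recess 7 mm deep (its floor 8 mm above the bench). 92 mm square outside; round recess in the middle, 76 mm in diameter.
- case_ring_small: Case of the small ring, fixed to the bench; it is a plain wooden block with a grey-felt-lined recess in its top; origin at the centre of its underside on the bench, z up; case 15 mm high, recess 7 mm deep (its floor 8 mm above the bench). 74 mm square outside; round recess in the middle, 58 mm in diameter.
- micrometer: Outside micrometer, to be left alone: lies flat and loose on the bench, about 120 mm (its x) by 55 mm (its y), 18 mm high; grey C-shaped frame with a black grip plate, bright barrel towards its +x; origin near its middle, on the bench.
There are look-alikes about, which are no part of the job. What is shaped like the part that bears vblock_center but green, orange or turquoise is not meant.

How it is judged:
By the outcome, as a careful person would: the job done as asked, in the order asked, and still so for the second after the job is handed in, with the robot touching nothing.
It also fails if it takes over 115 s, if anything falls off the work surface, if the arm or the gripper's body presses on something with over 40 N, if the wrist force passes 120 N, or if a joint passes its speed limit or range.

## Robot

A 6-joint arm with a two-finger parallel gripper is mounted at the origin on the work surface. World frame = base frame: x ahead of the robot, y to its left, z up, the work surface at z = 0. Lengths are in m, angles in rad, forces in N, time in s.
With the tool pointing down it reaches from about 0.375 to 0.925 m from the base axis. Payload 5.7 kg.
Tool frame: the origin (TCP) lies midway between the tips of the shut fingers; the grasp point (between the pads) lies 19 mm behind it; y points along the fingers, z is the direction in which the jaws open and shut, and the axes are right-handed (so a half turn about y gives the same grasp; the last joint's range is limited). The gripper opens to 88 mm and grips with 3 to 60 N. Pads are 20 mm wide; open, the fingers measure 115 mm over their backs; the gripper's body (75 mm by 178 mm) begins 61 mm behind the grasp point.
Start: joints at [1.175, 0.359, 1.51, -0, 1.272, -0.115], TCP at [0.166, 0.576, 0.223] pointing down, gripper open.
Joint ranges: [-2.97, 2.97], [-1.01, 2.36], [0.21, 2.38], [-0.96, 4.11], [0.2, 2.71], [-2.98, 2.98]. Speed limits (rad/s): [2.39, 2.39, 3.14, 3.14, 3.14, 3.14].

## Interface

Orientations are given as a unit quaternion [x, y, z, w].
In Python, from cell import goto, move_linear, goto_joints, gripper_open, close_gripper, dwell, inverse_kinematics, sense, camera, calibration, PlanningError, sign_off gives the robot as it stands. The module is installed in compiled form; this text tells all that it offers. Calls block until the motion is done:
- goto(position, orientation): joint-space move of the TCP to a pose.
- move_linear(position, rot=None, rate=0.15, max_force=None): straight line of the TCP; rot=None keeps the orientation; rate is the mean speed in m/s. With max_force (N) it stops when the force on the tool has changed by that much, and returns True; else False.
- goto_joints(angles): joint-space move.
- gripper_open() and close_gripper(effort=None): open the fingers fully, or close them until they stop; effort is the grip in N (None keeps the last).
- dwell(seconds).
- inverse_kinematics(position, orientation): joint angles nearest the present ones, or None.
- sense(): the state.
- camera(name): name is "side" or "top" or "wrist"; returns the picture (400x640x3 uint8, red, green, blue); there is no depth.
- calibration(name): a dict with "camera_matrix" (3x3 intrinsics, pixels), "dist" ([k1, k2, p1, p2, k3] as OpenCV has them; the pictures are not rectified), "eye" and "attitude" of the camera in the world. Camera axes: x right, y down, z forward; pixel columns grow to the right and rows downward; lengths in m; the calibration is good to about 2 mm. A picture is of the moment at which its call begins: read the wrist's pose just before it. calibration takes no time and is no camera call; for the wrist camera it gives the pose at the moment of the call.
A pose or a line that the arm cannot do raises PlanningError and nothing moves.
- sign_off(): hands the job in, once; it reports no verdict.
The state is a dict: "t": time; "joint_pos": joint angles; "joint_velocities": joint speeds; "tau": joint torques, N m; "eef_pos": TCP position; "tool_rot": TCP orientation; "force": force on the tool from outside, world axes, zero at the start; "ft_torque": the same for the moment, N m; "finger_gap": opening from 0.0 (shut) to 1.0 (fully open).
Only numpy, scipy, OpenCV 4.12 (cv2) and the standard library are available. Lean on these libraries where they do the work, as an engineer would, in place of code of your own. Each camera call takes 0.05 s, during which the arm holds its last target. There are 200 camera calls.

## Working session

There is one attempt and no reset: what is moved stays moved. The work goes in short steps, each a Python script; the robot and the scene stay as the last script left them, time stands still between calls to the robot, and variables do not carry over. Pictures are saved under pics/ and viewed, about 12 in all and at most 16, crops included, and the job is handed in when it is done.

```bash
mkdir -p pics; python3 - <<'E'
from cell import *
import cv2
for n in("top","side"):
    im=camera(n); cv2.imwrite(f"pics/{n}0.png",im[:,:,::-1]); c=calibration(n); print(n,c)
s=sense();print(s)
E
```

```text
top {'camera_matrix': array([[401.08398445,   0.        , 326.33567467],
       [  0.        , 401.08398445, 195.83871529],
       [  0.        ,   0.        ,   1.        ]]), 'dist': array([-0.03843509,  0.        ,  0.        ,  0.        ,  0.        ]), 'eye': array([0.33140921, 0.02429862, 1.38546531]), 'attitude': array([-0.69747886,  0.71512185, -0.03133267,  0.03379695])}
side {'camera_matrix': array([[484.66512448,   0.        , 325.57019244],
       [  0.        , 484.66512448, 188.90507614],
       [  0.        ,   0.        ,   1.        ]]), 'dist': array([-0.06037911,  0.        ,  0.        ,  0.        ,  0.        ]), 'eye': array([0.19752884, 0.83952911, 1.13225888]), 'attitude': array([-0.16412825,  0.93189662, -0.32004435,  0.04692772])}
{'t': 0.1, 'joint_pos': array([ 1.17489468e+00,  3.59431029e-01,  1.51128613e+00,  5.44639033e-06,
        1.27247972e+00, -1.15095751e-01]), 'joint_velocities': array([-0.00010905, -0.00169262, -0.00318034,  0.00113408,  0.00041334,
        0.00061579]), 'tau': array([ 1.48654613e-03, -5.16342795e+01, -2.71408600e+01,  6.79321191e-02,
        2.75722897e-02, -1.94786992e-05]), 'eef_pos': array([0.16605047, 0.57594694, 0.22190929]), 'tool_rot': array([ 0.70069662, -0.09909967,  0.09880942, -0.69960002]), 'force': array([-0.5244271 , -0.00517154, -0.45839798]), 'ft_torque': array([-0.02133474,  0.06347403,  0.02925507]), 'finger_gap': 1.0034671481166835}
```

View pics/top0.png

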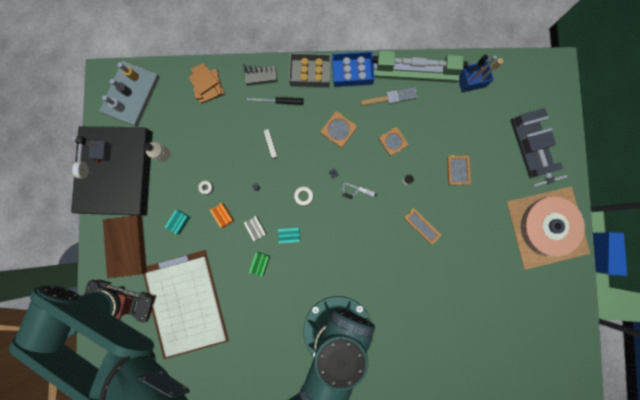

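View pics/side0.png

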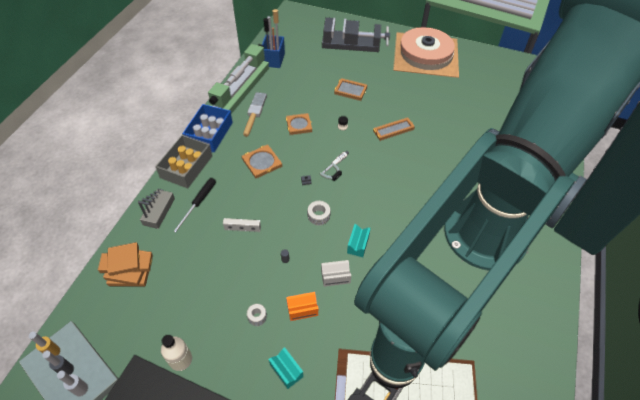

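The top view shows the gauges: vee block (255,228), parallel (270,143), large ring (303,196) and small ring (205,187). The cases are vee (459,170), parallel (423,226), large ring (339,129) and small ring (393,140), and the micrometer is at (358,190). The side view agrees. Next I get coarse positions from colour masks.

```bash
cat > h.py <<'E'
import numpy as np, cv2
from scipy.spatial.transform import Rotation as R
from cell import *
def world(px,z,c):
    u=cv2.undistortPoints(np.float64(px).reshape(-1,1,2),c["camera_matrix"],c["dist"]).reshape(-1,2)
    d=R.from_quat(c["attitude"]).apply(np.c_[u,np.ones(len(u))])
    e=c["eye"]; return (e+d*((z-e[2])/d[:,2])[:,None])[:,:2]
def masks(im):
    h=cv2.cvtColor(im,cv2.COLOR_RGB2HSV)
    grey=((h[...,1]<70)&(h[...,2]>120)).astype(np.uint8)
    wood=((h[...,0]<22)&(h[...,1]>90)&(h[...,2]>70)).astype(np.uint8)
    return grey,wood
def rect(pts):  # metric rect: centre, (long,short), yaw of long side
    c,s,a=cv2.minAreaRect(np.float32(pts*1000)); a=np.radians(a)
    if s[0]<s[1]: s=s[::-1]; a+=np.pi/2
    return np.array(c)/1000,np.array(s),(a+np.pi/2)%np.pi-np.pi/2
def blobs(m,z,c,amin=30):
    out=[]
    for k in cv2.findContours(m,cv2.RETR_EXTERNAL,cv2.CHAIN_APPROX_NONE)[0]:
        if cv2.contourArea(k)<amin: continue
        p=k.reshape(-1,2); out.append((p.mean(0),*rect(world(p,z,c))))
    return out
def quat(yaw): # tool down, jaw axis (z) at world angle yaw
    z=[np.cos(yaw),np.sin(yaw),0]; y=[0,0,-1]
    return R.from_matrix(np.c_[np.cross(y,z),y,z]).as_quat()
E
python3 - <<'E'
from h import *
im=cv2.cvtColor(cv2.imread("pics/top0.png"),cv2.COLOR_BGR2RGB); c=calibration("top")
g,w=masks(im)
for n,m,z in(("g",g,.032),("w",w,.015)):
    for b in blobs(m,z,c):
        if 160<b[0][0]<500 and 100<b[0][1]<250: print(n,b[0].round(),b[1].round(3),b[2].round(),b[3].round(2))
s=sense(); cw=calibration("wrist"); Rt=R.from_quat(s["tool_rot"])
print(Rt.inv().apply(cw["eye"]-s["eef_pos"]), (Rt.inv()*R.from_quat(cw["attitude"])).as_matrix().round(2),cw["camera_matrix"],cw["dist"])
E
```

```text
g [252. 229.] [0.35  0.279] [89. 63.] 0.5
g [422. 226.] [ 0.346 -0.292] [109.  28.] 0.78
g [303. 195.] [0.461 0.108] [71. 68.] 1.55
g [357. 189.] [ 0.473 -0.079] [114.  38.] 1.29
g [204. 187.] [0.499 0.444] [52. 48.] 0.0
g [458. 170.] [ 0.534 -0.427] [77. 52.] -0.05
g [394. 141.] [ 0.639 -0.207] [54. 53.] -1.29
g [269. 143.] [0.646 0.219] [107.  26.] 0.28
g [338. 128.] [ 0.687 -0.018] [70. 69.] -0.03
w [422. 226.] [ 0.346 -0.297] [128.  48.] 0.78
w [221. 215.] [0.402 0.389] [79. 54.] 0.56
w [459. 170.] [ 0.537 -0.433] [98. 76.] -0.02
w [393. 141.] [ 0.644 -0.209] [77. 76.] 0.54
w [338. 129.] [ 0.691 -0.02 ] [96. 93.] -0.66
w [374. 100.] [ 0.791 -0.147] [90. 16.] -1.41
[-0.07302908 -0.16235101 -0.00028263] [[-0.    0.96  0.27]
 [ 0.   -0.27  0.96]
 [ 1.    0.    0.  ]] [[332.47573325   0.         321.09574864]
 [  0.         332.47573325 201.36353245]
 [  0.           0.           1.        ]] [-0.00800466  0.          0.          0.          0.        ]
```

```bash
cat >> h.py <<'E'
def pick_yaw(p,yaw):
    best=None
    for y in(yaw,yaw+np.pi):
        q=inverse_kinematics(p,quat(y))
        if q is not None and (best is None or abs(q[5])<abs(best[1][5])): best=(y,q)
    return best
def hover(xy,yaw,z):
    y,q=pick_yaw([*xy,z],yaw); goto([*xy,z],quat(y)); return y
E
python3 - <<'E'
from h import *
L=dict(sv=(.346,-.297),s_p=0)
V=[("vee",(.35,.279),1.2),("rs",(.499,.444),-1.05),("par",(.646,.219),1.85),("rl",(.461,.108),1.2),
("crl",(.691,-.02),0),("crs",(.644,-.209),0),("cv",(.537,-.433),1.55),("cp",(.346,-.297),-.79)]
tiles=[]
for n,xy,yaw in V:
    try: hover(xy,yaw,.25)
    except Exception as e: print(n,"fail",repr(e)); continue
    c=calibration("wrist"); im=camera("wrist")
    cv2.imwrite(f"pics/w_{n}.png",im[:,:,::-1]); np.save(f"pics/w_{n}.npy",c,allow_pickle=True)
    tiles.append(cv2.putText(im[:,:,::-1].copy(),n,(9,40),0,1.2,(0,0,255),2))
    g,w=masks(im); z={"vee":.042}.get(n,.032)
    for b in blobs(w if n[0]=="c" else g,.015 if n[0]=="c" else z,c,300):
        if np.hypot(*(b[1]-xy))<.08: print(n,b[0].round(),b[1].round(4),b[2].round(1),b[3].round(3))
print(sense()["t"],sense()["joint_pos"].round(2))
t=[cv2.resize(x,(400,250)) for x in tiles]
for k in range(0,len(t),4): cv2.imwrite(f"pics/m{k}.png",np.vstack([np.hstack(t[k:k+2]),np.hstack(t[k+2:k+4])]))
E
```

```text
vee [347. 140.] [0.3424 0.2782] [790.5 344.4] 1.203
rs [257. 140.] [0.519  0.3955] [683.6 351.6] -1.052
par [306. 155.] [0.6472 0.2303] [800.2 352.6] -1.292
rl [324. 134.] [0.4553 0.1077] [816.  352.7] 1.202
crl [321. 171.] [ 0.6896 -0.0201] [96.5 92.3] -0.664
crs [320. 173.] [ 0.6422 -0.2104] [78.4 75. ] 0.536
cv [324. 169.] [ 0.5354 -0.4342] [102.8  72.5] 0.01
cp [320. 169.] [ 0.3454 -0.2983] [131.7  45.6] 0.766
11.3583 [-0.86  0.12  1.76  0.    1.25 -0.07]
```

View pics/m0.png

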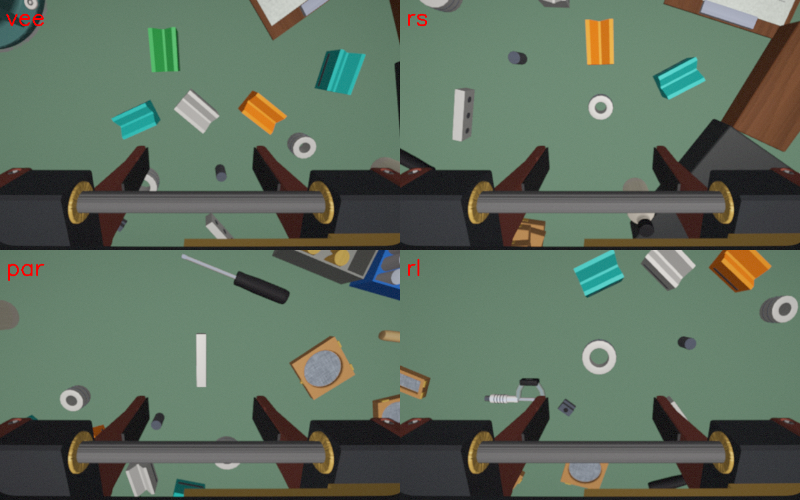

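View pics/m4.png

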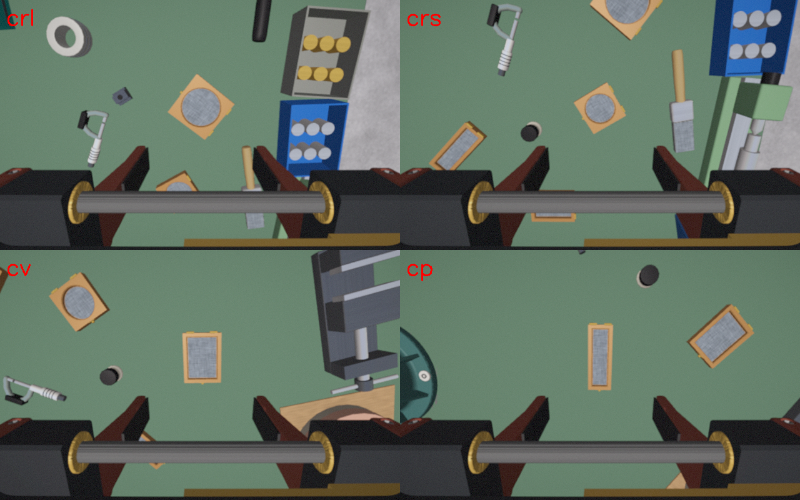

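The wrist montages show the vee block grey at about (197,110), between a turquoise and an orange decoy. They also show the four cases with small hinge and clasp tabs. The grey mask leaked onto the table, so I'm tightening it on the saved pictures.

```bash
cat >> h.py <<'E'
def parts(im,c,z,xy,rad=.07,v0=None):
    h=cv2.cvtColor(im,cv2.COLOR_RGB2HSV); m=((h[...,1]<45)&(h[...,2]>(v0 or 130))).astype(np.uint8)
    return [b for b in blobs(m,z,c,150) if np.hypot(*(b[1]-xy))<rad]
E
python3 - <<'E'
from h import *
for n,xy,z in [("vee",(.35,.279),.042),("rs",(.499,.444),.032),("par",(.646,.219),.032),("rl",(.461,.108),.032)]:
    im=cv2.imread(f"pics/w_{n}.png")[:,:,::-1]; c=np.load(f"pics/w_{n}.npy",allow_pickle=True).item()
    for v in(130,170,190,205):
        for b in parts(im,c,z,xy,v0=v): print(n,v,b[0].round(),b[1].round(4),b[2].round(1),b[3].round(3))
for n,xy in [("crl",(.69,-.02)),("crs",(.642,-.21)),("cv",(.535,-.434)),("cp",(.345,-.298))]:
    im=cv2.imread(f"pics/w_{n}.png")[:,:,::-1]; c=np.load(f"pics/w_{n}.npy",allow_pickle=True).item()
    g=masks(im)[0]; h=cv2.cvtColor(im,cv2.COLOR_RGB2HSV); m=((h[...,1]<70)&(h[...,0]>85)&(h[...,2]>70)).astype(np.uint8)
    m=cv2.morphologyEx(m,cv2.MORPH_OPEN,np.ones((3,3)))
    for b in blobs(m,.008,c,300):
        if np.hypot(*(b[1]-xy))<.05: print(n,b[1].round(4),b[2].round(1),b[3].round(3))
a=[]
for n in("vee","rs"):
    a.append(cv2.resize(cv2.imread(f"pics/w_{n}.png")[100:240,220:420],(800,560))[:, 200:600])
cv2.imwrite("pics/z.png",np.hstack(a))
E
```

```text
vee 130 [314. 179.] [0.3509 0.2707] [73.3 48. ] 0.488
vee 170 [308. 185.] [0.355 0.263] [69.8 27.5] 0.485
vee 170 [325. 167.] [0.3421 0.2876] [69.8  7.3] 0.482
vee 190 [303. 191.] [0.3596 0.2542] [68.   6.2] 0.485
vee 190 [314. 177.] [0.3481 0.2718] [65.4  4.1] 0.49
vee 190 [325. 167.] [0.3418 0.2878] [68.3  6.2] 0.486
vee 205 [325. 167.] [0.3414 0.2879] [67.2  4.5] 0.49
rs 130 [321. 172.] [0.4956 0.442 ] [46.9 46.2] -0.259
rs 170 [321. 172.] [0.4951 0.4422] [44.6 44. ] 0.507
rs 190 [321. 172.] [0.4954 0.4417] [42.8 42.2] -1.049
rs 205 [321. 172.] [0.4946 0.4418] [41.7 41. ] -1.049
par 130 [322. 176.] [0.6416 0.2175] [100.9  20.3] 0.289
par 170 [322. 176.] [0.6417 0.2174] [98.5 17.9] 0.288
par 190 [322. 176.] [0.6417 0.2176] [98.4 15.9] 0.287
par 205 [321. 176.] [0.6424 0.2173] [97.1 15.3] 0.277
rl 130 [318. 172.] [0.4579 0.1055] [65.1 63.4] 1.201
rl 170 [318. 172.] [0.458 0.106] [61.6 61.1] 1.201
rl 190 [318. 172.] [0.4573 0.1057] [60.4 59.9] 1.201
rl 205 [319. 172.] [0.455  0.1066] [58.1 55. ] 1.201
crl [ 0.6898 -0.0207] [71.9 71.9] 0.779
crs [ 0.6422 -0.2104] [53.8 53.2] -1.568
cv [ 0.5356 -0.4339] [79.  52.7] -0.003
cp [ 0.3446 -0.2989] [107.8  26.5] 0.773
```

View pics/z.png

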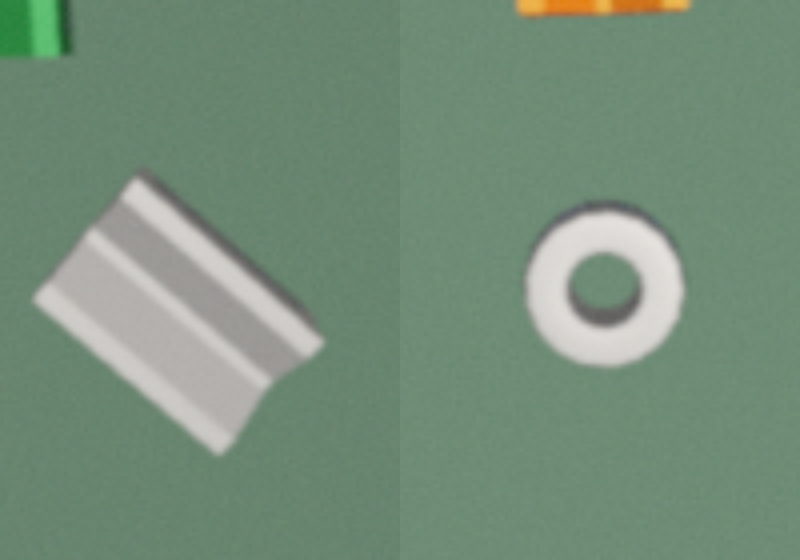

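Sizes match: the vee ridges are 38.0 mm apart (38.5 expected), the parallel is 98.5x18, and the rings are 46 and 64 mm. The felt and outline centres agree within 1 mm. Vee block first.

```bash
cat >> h.py <<'E'
S=lambda: sense()
def transfer(n,xy,jaw,cxy,turn,width,tg=.012,eff=45):
    """grasp at xy with jaw yaw; turn = (case yaw - part yaw)"""
    y=hover(xy,jaw,.15); move_linear([*xy,.06]); 
    hit=move_linear([*xy,tg],rate=.06,max_force=8); zg=S()["eef_pos"][2]
    print(n,"down hit",hit,"z",zg.round(4)); 
    if hit: move_linear([*xy,.15]); return False
    close_gripper(eff); g=S()["finger_gap"]*88; print("gap mm",round(g,1),"want",width)
    if abs(g-width)>5: gripper_open(); move_linear([*xy,.15]); return False
    move_linear([*xy,.15],rate=.12); dwell(.2); print("gap lifted",round(S()["finger_gap"]*88,1),"F",S()["force"].round(1))
    hover(cxy,y+turn,.15); cv2.imwrite(f"pics/held_{n}.png",camera("wrist")[:,:,::-1])
    move_linear([*cxy,zg+.008+.012],rate=.1); dwell(.3)
    zt=zg+.008
    for _ in range(3):
        hit=move_linear([*cxy,zt-.004],rate=.012,max_force=5); z=S()["eef_pos"][2]
        print("contact",hit,"z-expected mm",round((z-zt)*1e3,2),"F",S()["force"].round(1))
        if not hit or z<zt+.0025: break
    gripper_open(); move_linear([*cxy,.15]); print("t",S()["t"]); return True
def look(n,xy,jaw,z=.25):
    hover(xy,jaw,z); c=calibration("wrist"); im=camera("wrist"); cv2.imwrite(f"pics/{n}.png",im[:,:,::-1]); return im,c
E
python3 - <<'E'
from h import *
p=.486; ok=transfer("vee",np.array([.3508,.2709]),p+np.pi/2,np.array([.5355,-.434]),-p,45)
im,c=look("after_vee",(.5355,-.434),1.55)
for b in parts(im,c,.05,(.5355,-.434),.05): print(b[1:])
a=[cv2.imread(f"pics/{n}.png")[60:300,140:500] for n in("held_vee","after_vee")]
cv2.imwrite("pics/v1.png",np.hstack(a))
E
```

```text
vee down hit False z 0.0121
gap mm 44.8 want 45
gap lifted 44.8 F [-0.7  0.1 -7.9]
contact True z-expected mm -0.03 F [-0.5  0.1  6.7]
t 24.4083
(array([ 0.53960791, -0.43423639]), array([78.68286896, 49.07397461]), np.float64(-0.0013483584599072174))
```

View pics/v1.png

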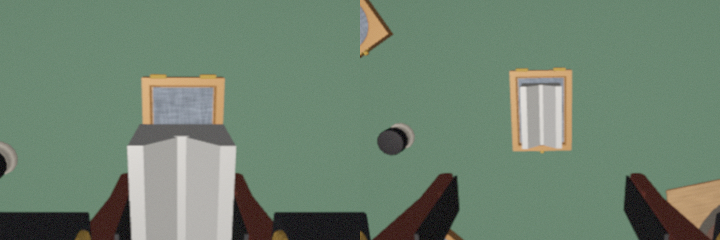

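The vee block sits inside its recess, and contact came at exactly the expected height. Next the parallel, then the rings.

```bash
python3 - <<'E'
from h import *
A=np.array
p=.287
ok=transfer("par",A([.6417,.2175]),p+np.pi/2,A([.3451,-.2986]),.77-p,18)
ok=ok and transfer("rl",A([.4578,.1058]),1.2,A([.6897,-.0204]),-1.2,64)
ok=ok and transfer("rs",A([.4955,.442]),-1.05,A([.6422,-.2104]),1.05,46)
print(ok)
a=[]
for n,xy,j in(("crs2",(.6422,-.2104),0),("crl2",(.6897,-.0204),0),("cp2",(.345,-.2986),-.79)):
    im,c=look(n,xy,j); a.append(cv2.resize(im[110:250,250:390,::-1],(266,266)))
    for b in parts(im,c,.04,xy,.05,170): print(n,b[1:])
goto_joints([1.175,.359,1.51,0,1.272,-.115])
im=camera("top")[:,:,::-1]; cv2.imwrite("pics/top1.png",im); cv2.imwrite("pics/f.png",np.vstack([np.hstack(a),cv2.resize(im[90:260,180:500],(798,330))[:324]]))
print(S()["t"])
E
```

```text
par down hit False z 0.0122
gap mm 17.8 want 18
gap lifted 18.0 F [-0.4 -1.  -3.4]
contact True z-expected mm -0.35 F [-0.7 -0.4  4.8]
t 38.55
rl down hit False z 0.0121
gap mm 63.1 want 64
gap lifted 62.5 F [ 0.9  0.1 -4.5]
contact True z-expected mm 0.16 F [-0.1  0.3  7. ]
t 49.075
rs down hit False z 0.0122
gap mm 44.9 want 46
gap lifted 44.9 F [-0.2 -0.7 -4.2]
contact True z-expected mm -0.2 F [-1.4  0.4  6.2]
t 61.6833
True
crs2 (array([ 0.64215668, -0.21024194]), array([43.86901474, 43.83915329]), np.float64(0.7841059310575145))
crl2 (array([ 0.68934082, -0.02047094]), array([62.59275055, 62.03354263]), np.float64(-1.053513370879775))
cp2 (array([ 0.34495087, -0.29870184]), array([98.66296387, 18.30438232]), np.float64(0.7602499998028573))
67.925
```

View pics/f.png

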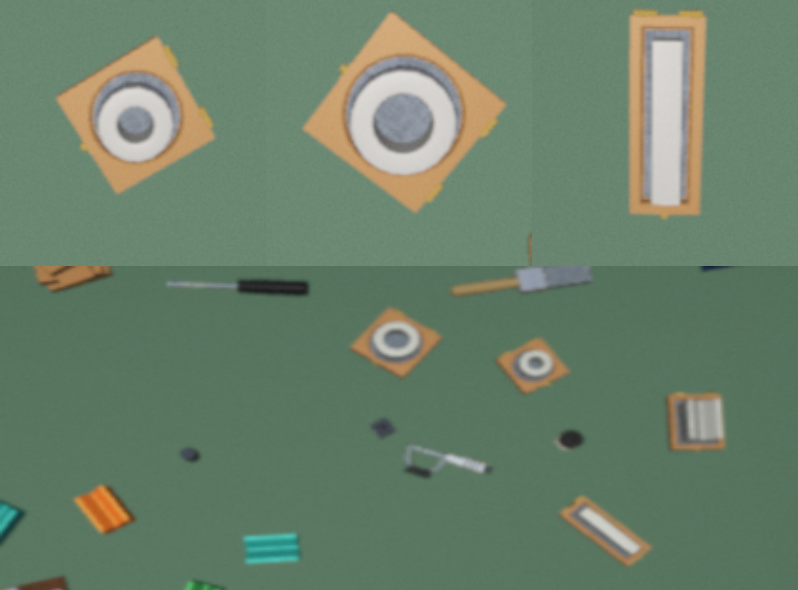

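All four gauges sit centred in their recesses. The micrometer is where it was.

```bash
python3 -c "from cell import *; dwell(.3); sign_off()"
```

```text
the job is handed in; nothing more can be done
```

All four gauges are back in their own cases, the same way up as they lay. I placed them in the order you listed: vee block, parallel, large ring, small ring. I handed the job in at about 68 s on the robot's clock.

- **Lowering:** each gauge was lowered slowly until it touched the felt, with contact within 0.4 mm of the expected height and about 5–7 N on the tool. Only then did I open the gripper.
- **Grips:** the finger openings matched the gauges' widths to within about 1.5 mm.
- **Position after placing:** the parallel and both rings measured within 1 mm of their recess centres, and the parallel's angle was within 0.01 rad of its case's. For the vee block, my close-up measurement afterwards read 4 mm off along its length. It also measured oversize (79 x 49 mm), so the mask probably included some felt or side face. The pictures show it inside the recess, and it touched down at the right height.
- **Micrometer:** it looked unmoved in the last top picture. I compared this by eye only.

My first grey colour mask failed on the wrist pictures because it picked up the bench. I tightened it before moving any gauge.

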